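# Fit a shaft collar over the shaft's flat and hold it against its spring

## Robot

A 7-joint arm with a two-finger parallel gripper is mounted at the origin on a cart in front of the work surface, level with it; the furniture and walls round the work are solid. World frame = base frame: x ahead of the robot, y to its left, z up, the work surface at z = 0. Lengths are in mm, angles in rad, forces in N, time in s.
With the tool pointing down it reaches from about 400 to 900 mm from the base axis. Payload 5.5 kg.
Tool frame: the origin (TCP) lies midway between the tips of the shut fingers; the grasp point (between the pads) lies 19 mm behind it; z points along the fingers, y is the direction in which the jaws open and shut (so a half turn about z gives the same grasp; the last joint's range is limited). The gripper opens to 85 mm and grips with 20 to 120 N. Pads are 22 mm wide; open, the fingers measure 114 mm over their backs; the gripper's body (76 mm by 85 mm) begins 54 mm behind the grasp point. The pads swing forward as they close: fully open they stand 13 mm farther back than shut.
Start: joints at [-0.907, 0.501, -0.427, 1.55, 0.221, 1.138, -0.21], TCP at [253.564, 598.502, 231.31] pointing down, gripper open.
Joint ranges: [-2.88, 2.88], [-0.31, 2.03], [-1.54, 1.56], [0.2, 2.42], [-1.41, 4.55], [0.19, 2.02], [-2.57, 2.57]. Speed limits (rad/s): [2.57, 2.57, 3.14, 3.14, 3.14, 3.14, 3.14].

## Interface

Orientations are given as a rotation vector (axis times angle).
In Python, from plant import r gives the robot as it stands.
- The arm moves only by the tool move_arm, never from a script. Its argument "series" is one flat list of numbers, 7 for each row, row after row: the shift along the tool's x, y, z in mm, then the turn, a rotation vector about the tool's x, y, z in rad, then the gripper's target within -1 to 1 (fully open at 1, half-way at 0, shut at -1). A call has 1 to 5 rows; each row shifts and turns the commanded pose from where the row before left it, along the tool's axes as they then stand; what a row does not reach is not made up. A row lasts 1/8 s, in which the tool goes at most 62.5 mm and 10.7 degrees, less where a joint would pass 70% of its speed; a pose out of reach is approached as far as the arm can. A call is refused whole if a number of a shift passes 62.5 or a number of a turn 0.188, either way. A call with a gripper value outside its range is refused whole. The fingers move at their own pace and stop on an object; the grip force is fixed at half the most. Time passes only in rows, so rows that do not move let the fingers close. It gives the time, the measured TCP pose, the force and the opening at its end, in the units of the state.
- r.get_obs(): the state, without advancing time (a new reading comes with each control period).
- r.grab_frame(name): name is "scene" or "side" or "wrist"; returns a dict with "img" (480x640x3 uint8, red, green, blue), "fx", "fy", "cx", "cy" (pixels), "view" (4x4, takes a point from world to camera coordinates). Camera axes: x right, y down, z forward; pixel columns grow to the right and rows downward; lengths in mm; the calibration is good to about 2 mm. A picture is of the moment at which its call begins. There is no depth.
- r.sign_off(): hands the job in, once; it reports no verdict.
The state is a dict: "time_s": time; "joint_positions": joint angles; "dq": joint speeds; "tau": joint torques, N m; "tcp_pos": TCP position; "tool_rot": TCP orientation; "wrist_force": force on the tool from outside, world axes, zero at the start; "ft_torque": the same for the moment, N m; "grip_width": finger opening in mm.
Only numpy, scipy, OpenCV 4.12 (cv2) and the standard library are available. Lean on these libraries where they do the work, as an engineer would, in place of code of your own. Each camera call takes 0.05 s, during which the arm holds its last target. There are 200 camera calls.

## Task

The stub shaft on the grey bearing pedestal is to get its collar. First turn the bare shaft with the fingers until its flat faces squarely to the pedestal's front, where the ridge is; then fetch the thick steel collar with the set screw, lower it over the shaft with the screw on the flat, press it down until the spring seat under it is all but fully home, and finish still gripping it and holding it down there, ready for someone to tighten the screw. Leave the two cutting rings and the small cone alone.

Things in the scene. Friction and masses are not known exactly. Their poses are not given: they have to be found in the camera images.
- drive_head: Grey pedestal fixed to the worktop: 110x110x12 mm base plate, round housing 72 mm across with its shoulder at height 34 mm, neck 37 mm across up to 40 mm. Origin: centre of the underside, on the shaft's axis; z up. Its front is its own -x, marked by a steel ridge 5 mm wide on the shoulder and down the housing's side. Its place and yaw vary.
- stub_shaft (a joint): Turn of the vertical stub shaft in the pedestal, rad: 0 when the shaft's flat faces the pedestal's front (-x of drive_head), growing counter-clockwise seen from above; it starts between 0.6 and 2.2. It stays where it is left (drag about 0.04 N m).
- shaft_top (a point): Centre of the shaft's top end, 90 mm above the worktop; axes turn with the shaft (z up). Metal D section, 18 mm diameter, one flat all along its own -x side, 5.5 mm from the axis and 14 mm wide: 14.5 mm across from the flat to the opposite side, 18 mm elsewhere. Top 4 mm chamfered. It stands bare for 42 mm above the spring seat.
- spring_seat (a joint): How far the spring-loaded steel ring (34 mm across) round the foot of the shaft is pressed down, m: 0 at rest (its top 48 mm above the worktop), 0.006 at its stop (top at 42 mm). It pushes back with 3 N at the start and 9 N at the stop.
- collar: Thick steel ring lying flat: 40 mm outside diameter, 24 mm tall, 21 mm bore, 0.12 to 0.24 kg. Origin: centre of the underside, z up. Its set screw sticks out on its own -x side at mid-height; the screw's tip, 4 mm wide, stands 3.5 mm into the bore (7 mm from the centre), so it passes down the shaft only with the screw over the flat (within 0.35 rad). Grip its outside from above, square to the screw.
- screw_head (a point): Outer end of the collar's set screw, 12 mm above the collar's underside, 32 mm from its centre; axes as the collar's.
- cutting_ring_1: Bystander: thin-walled metal ring 64 mm across, 20 mm tall, no screw. Origin: centre of the underside.
- cutting_ring_2: Bystander: thin-walled metal ring 50 mm across, 20 mm tall, no screw. Origin: centre of the underside.
- spare_cone: Bystander: small metal cone, 30 mm across, 40 mm tall. Origin: centre of the underside.
There are look-alikes about, which are no part of the job. What is shaped like the collar but green or yellow is not meant.

How it is judged (in metres and radians):
On the way, in this order (a step that is already met when the one before it is completed fails the run):
1. the bare shaft is turned until its flat faces the front, the collar still lying on the worktop (value of joint stub_shaft between -0.25 and 0.25 rad and height (world z) of collar below 0.01 m), for 0.2 s.
2. the collar is lifted off the worktop (height (world z) of collar above 0.03 m), for 0.1 s.
At the end, for the whole second after the job is handed in: Flat facing the front within 0.25 rad; collar round the shaft (centred within 4 mm, upright within 0.12 rad), screw over the flat; spring seat pressed down more than 4 of its 6 mm; fingers gripping the collar with more than 3 N, collar at rest, through the last second (value of joint stub_shaft between -0.25 and 0.25 rad and horizontal distance between collar and shaft_top below 0.004 m and height (world z) of collar between 0.035 and 0.047 m and angle between collar's own z axis and vertical below 0.12 rad and x of screw_head in the frame of shaft_top below -0.027 m and value of joint spring_seat above 0.004 m and contact force between the fingers and collar above 3 N and linear speed of collar below 0.02 m/s); the arm keeps its last pose, push and grip.
It fails at once if the cutting ring 1 is displaced by more than 30 mm (distance of cutting_ring_1 from where it was at the start of the episode above 0.03 m).
It fails at once if the cutting ring 2 is displaced by more than 30 mm (distance of cutting_ring_2 from where it was at the start of the episode above 0.03 m).
It fails at once if the spare cone is displaced by more than 30 mm (distance of spare_cone from where it was at the start of the episode above 0.03 m).
It also fails if it takes over 64 s, if anything falls off the work surface, if the arm or the gripper's body presses on something with over 40 N, if the wrist force passes 120 N, or if a joint passes its speed limit or range.

## Working session

There is one attempt and no reset: what is moved stays moved. The work goes in short steps, Python scripts to look and compute and a tool call to move; the robot and the scene stay as the last step left them, time stands still between calls to the robot, and variables do not carry over. Pictures are saved under pics/ and viewed, about 8 in all and at most 12, crops included, and the job is handed in when it is done.

Besides the shell and the picture viewer there is one more tool, called as name(argument=value, ...), one argument or row to a line, values as JSON. move_arm: Moves the arm, as the interface text tells. Its arguments: {"type":"object","properties":{"series":{"type":"array","items":{"type":"number"}}},"required":["series"]}

```bash
mkdir -p pics; ls; cat > h.py <<'E'
import numpy as np,cv2
from plant import r
from scipy.spatial.transform import Rotation as R
def grab(n,fn=None):
    f=r.grab_frame(n)
    if fn: cv2.imwrite('pics/'+fn,f['img'][:,:,::-1])
    np.savez('pics/last_%s.npz'%n,**f)
    return f
def last(n): return dict(np.load('pics/last_%s.npz'%n))
def ray(f,u,v,z):
    V=np.array(f['view']);Rm=V[:3,:3];c=-Rm.T@V[:3,3]
    d=Rm.T@np.array([(u-f['cx'])/f['fx'],(v-f['cy'])/f['fy'],1])
    return c+d*(z-c[2])/d[2]
def proj(f,p):
    q=np.array(f['view'])@np.append(p,1); return f['fx']*q[0]/q[2]+f['cx'],f['fy']*q[1]/q[2]+f['cy']
E
python3 - <<'E'
from h import *
a=grab('scene','a.png');b=grab('side','b.png');w=grab('wrist')
for f in(a,b,w): V=np.array(f['view']);print(-V[:3,:3].T@V[:3,3],V[2,:3])
o=r.get_obs();print(o); print(R.from_rotvec(o['tool_rot']).as_matrix())
cv2.imwrite('pics/ab.png',cv2.resize(np.vstack([a['img'],b['img']]),None,fx=.62,fy=.62)[:,:,::-1])
E
```

```text
pics
[-207.00320552 -495.72602224  570.0661811 ] [ 0.6796778   0.53104422 -0.50599419]
[ 269.10852864 -671.59221598  555.81697758] [ 0.22854996  0.795118   -0.5617404 ]
[187.49695499 625.78714236 372.29559081] [ 0.25760396 -0.10947089 -0.96002934]
{'time_s': 0.15, 'joint_positions': array([-0.9068061 ,  0.50167416, -0.42680943,  1.5511718 ,  0.22079242,
        1.13830411, -0.21031417]), 'dq': array([-0.00114517, -0.00204144, -0.00101988, -0.00196409, -0.00110421,
       -0.00125003, -0.00029228]), 'tau': array([-6.35404183e-03, -5.70046878e+01, -5.82555547e+00, -2.81283617e+01,
        1.05275674e-02,  7.95880303e-03, -2.09246986e-05]), 'tcp_pos': array([253.43001246, 597.99376498, 230.4856154 ]), 'tool_rot': array([-6.25284418e-01, -3.07836259e+00,  2.30608431e-03]), 'wrist_force': array([0.56115997, 0.67787517, 0.41204245]), 'ft_torque': array([-0.00153066, -0.05439033,  0.07174797]), 'grip_width': 85.03666959671575}
[[-9.20752215e-01  3.90147324e-01 -6.51369508e-04]
 [ 3.90147862e-01  9.20751204e-01 -1.36594525e-03]
 [ 6.68293736e-05 -1.51182754e-03 -9.99998855e-01]]
```

View pics/a.png

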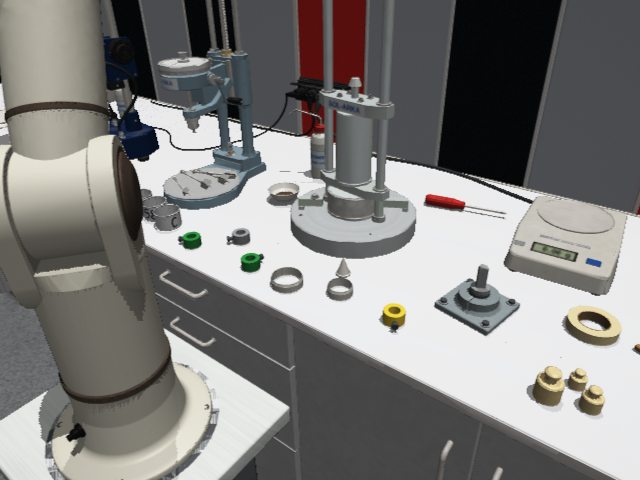

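View pics/b.png

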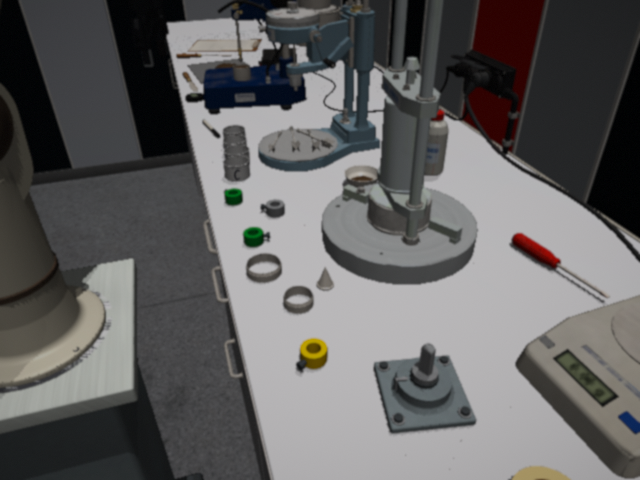

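The scene view shows the grey steel collar at (240,237), with its screw to the left. The green look-alikes are at (191,240) and (251,262), and the yellow one at (394,315). The cutting rings are at (287,280) and (340,289), the cone at (343,267) and the pedestal at (478,300). In the side view the collar is at (273,208) and the pedestal at (424,390). Of the four collar-shaped things, only the grey one fits the description, since green and yellow are excluded. I'll confirm it in an enlarged crop.

```bash
python3 - <<'E'
from h import *
a=last('scene');b=last('side')
for n,f,u,v,z in [('collar a',a,240,237,12),('collar b',b,274,208,12),('shaft a',a,483,267,90),('shaft b',b,428,348,90),('ring1',b,264,267,10),('ring2',b,298,300,10),('cone',b,325,289,0),('green2',b,255,237,12),('yellow',b,314,352,12),('corner plates',b,398,429,12),('',b,474,423,12),('',b,375,362,12),('',b,446,357,12),('ridge b',b,396,382,34)]:
    print(n,ray(f,u,v,z).round(1))
def crop(f,x,y,w,h,s): return cv2.resize(f['img'][y:y+h,x:x+w],None,fx=s,fy=s,interpolation=cv2.INTER_CUBIC)
c=np.vstack([np.hstack([crop(a,170,210,100,70,4),crop(b,225,180,100,70,4)]),np.hstack([crop(a,430,258,100,75,4),crop(b,370,335,110,82,3.636)[:300,:400]])])
cv2.imwrite('pics/c.png',c[:,:,::-1])
E
```

```text
collar a [434.9 228.9  12. ]
collar b [438.3 231.7  12. ]
shaft a [ 517.2 -289.6   90. ]
shaft b [ 520.4 -290.7   90. ]
ring1 [376.   39.4  10. ]
ring2 [410.8 -65.2  10. ]
cone [464.8 -41.    0. ]
green2 [378.7 136.2  12. ]
yellow [ 402.8 -183.7   12. ]
corner plates [ 465.2 -336.3   12. ]
 [ 558.4 -356.9   12. ]
 [ 479.4 -228.    12. ]
 [ 578.7 -250.1   12. ]
ridge b [ 483.8 -285.5   34. ]Traceback (most recent call last):
  File "<stdin>", line 6, in <module>
    return _nx.concatenate(arrs, 1, dtype=dtype, casting=casting)
           ~~~~~~~~~~~~~~~^^^^^^^^^^^^^^^^^^^^^^^^^^^^^^^^^^^^^^^
ValueError: all the input array dimensions except for the concatenation axis must match exactly, but along dimension 0, the array at index 0 has size 300 and the array at index 1 has size 298
```

```bash
python3 - <<'E'
from h import *
a=last('scene');b=last('side')
def crop(f,x,y,w,h,s): return cv2.resize(f['img'][y:y+h,x:x+w],None,fx=s,fy=s,interpolation=cv2.INTER_CUBIC)
c=np.vstack([np.hstack([crop(a,170,210,100,70,4),crop(b,225,180,100,70,4)]),np.hstack([crop(a,430,258,100,75,4),crop(b,372,338,100,75,4)])])
cv2.imwrite('pics/c.png',c[:,:,::-1])
E
```

```text
(no output)
```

View pics/c.png

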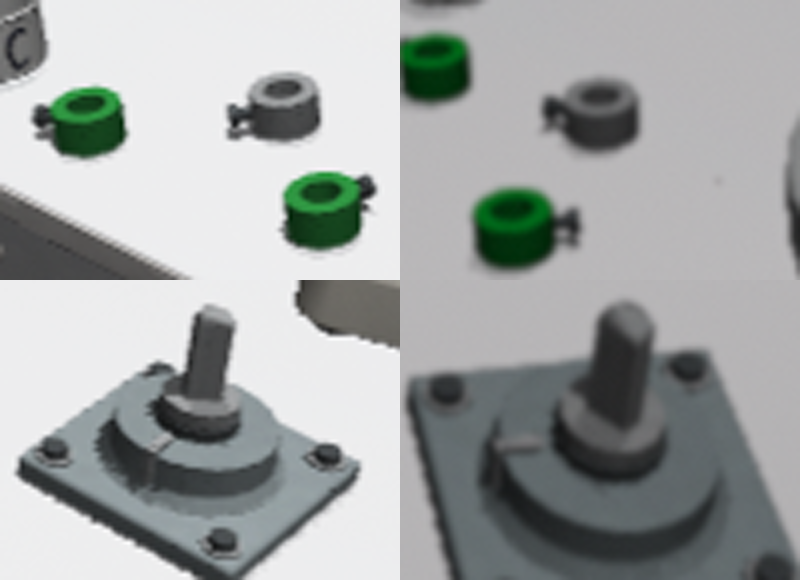

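The top-left crop at (285,105) and top-right at (600,115) confirm a grey steel collar with a dark set screw on its left. The shaft and ridge are also visible in the lower crops. I'm setting out to a point above the pedestal.

move_arm(
  series=[-30,-36,0,0,0,0,1,-30,-36,0,0,0,0,1,-30,-36,0,0,0,0,1,-30,-36,0,0,0,0,1,-30,-36,0,0,0,0,1],
)

```text
time_s: 0.78
tcp_pos: [321.7, 372.6, 231.1]
tool_rot: [-0.625, -3.079, 0.0]
wrist_force: [-0.4, 0.3, 0.6]
grip_width: 85.2
```

move_arm(
  series=[-30,-36,0,0,0,0,1,-30,-36,0,0,0,0,1,-30,-36,0,0,0,0,1,-30,-36,0,0,0,0,1,-30,-36,0,0,0,0,1],
)

```text
time_s: 1.4
tcp_pos: [389.5, 148.4, 231.3]
tool_rot: [0.625, 3.079, 0.0]
wrist_force: [0.1, -0.5, -0.5]
grip_width: 85.5
```

```bash
python3 - <<'E'
from h import *
o=r.get_obs();print(o['time_s'],o['joint_positions'].round(2),o['tcp_pos'].round(1),R.from_rotvec(o['tool_rot']).as_matrix().round(3))
E
```

```text
1.4 [-0.22  0.05 -0.22  2.1   0.01  0.98  0.73] [389.5 148.4 231.3] [[-0.921  0.39   0.   ]
 [ 0.39   0.921  0.   ]
 [-0.     0.    -1.   ]]
```

move_arm(
  series=[-30,-36,3,0,0,0,1,-30,-36,3,0,0,0,1,-30,-36,3,0,0,0,1,-30,-36,3,0,0,0,1,-30,-36,3,0,0,0,1],
)

```text
time_s: 2.02
tcp_pos: [457.4, -75.7, 216.2]
tool_rot: [0.625, 3.079, 0.0]
wrist_force: [0.1, 0.6, -0.3]
grip_width: 85.4
```

move_arm(
  series=[-30,-36,3,0,0,0,1,-30,-36,3,0,0,0,1,-30,-36,3,0,0,0,1,-30,-36,3,0,0,0,1,-20,-30,3,0,0,0,1],
)

```text
time_s: 2.65
tcp_pos: [518.5, -291.0, 200.8]
tool_rot: [-0.626, -3.078, 0.0]
wrist_force: [0.7, -0.7, -0.1]
grip_width: 85.6
```

```bash
python3 - <<'E'
from h import *
f=grab('wrist','d.png')
o=r.get_obs();print(o['time_s'],o['joint_positions'].round(2),o['tcp_pos'].round(1))
print(proj(f,[518.8,-290.2,90]))
E
```

```text
2.7 [ 0.36  0.4   0.15  1.74 -0.06  1.    1.69] [ 517.8 -296.7  200.6]
(np.float64(321.46452515403945), np.float64(241.35603989278974))
```

View pics/d.png

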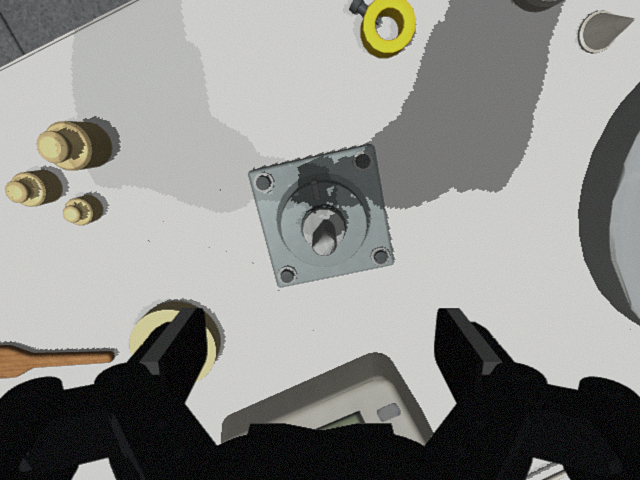

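The wrist view shows the pedestal square on. Its plate corners are at about (248,170), (374,143), (395,262) and (278,287), the ridge is at (316,190) and the shaft top is near (325,240). Next I'll work out the yaw and enlarge the shaft.

```bash
python3 - <<'E'
from h import *
f=last('wrist')
P=[ray(f,u,v,12)[:2] for u,v in[(248,170),(374,143),(395,262),(278,287)]]
print(np.round(P,1),np.mean(P,0))
for i in range(4): d=P[(i+1)%4]-P[i]; print(np.hypot(*d),np.degrees(np.arctan2(d[1],d[0])))
c=cv2.resize(f['img'][165:285,245:405],None,fx=5,fy=5,interpolation=cv2.INTER_CUBIC);cv2.imwrite('pics/e.png',c[:,:,::-1])
print(ray(f,316,190,34), ray(f,325,240,90))
E
```

```text
[[ 457.3 -331.2]
 [ 478.2 -225.3]
 [ 583.2 -244.8]
 [ 563.9 -352.5]] [ 520.62376454 -288.46551027]
107.92350770476995 78.79747077143914
106.72545561683049 -10.521795404120246
109.35523735576803 -100.16552891931195
108.69714090885677 168.72059709785117
[ 492.4289321  -283.53094668   34.        ] [ 518.8578735 -287.6135531   90.       ]
```

View pics/e.png

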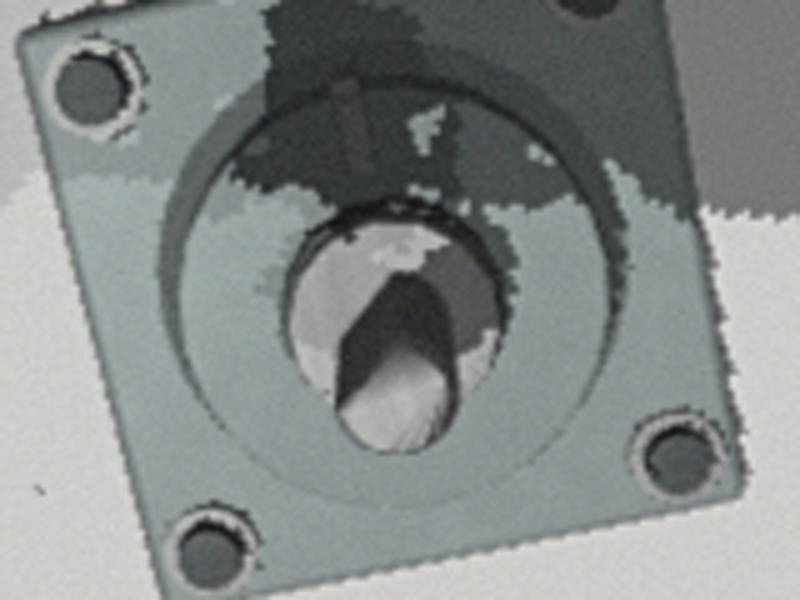

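```bash
python3 - <<'E'
from h import *
f=last('wrist')
for z in (86,90):
  A=ray(f,245+338/5,165+405/5,z)[:2];B=ray(f,245+408/5,165+348/5,z)[:2]
  d=B-A;print(A,B,np.hypot(*d),'normal',np.degrees(np.arctan2(d[1],d[0]))+90)
print(ray(f,245+340/5,165+385/5,86)-ray(f,245+455/5,165+385/5,86))
# base of flat on seat z=48
A=ray(f,245+338/5,165+345/5,60)[:2];B=ray(f,245+392/5,165+272/5,48)[:2];print(A,B)
print(proj(f,[518.9,-289.5,90]),f['view'])
E
```

```text
[ 520.52655224 -297.59339294] [ 516.78256907 -285.49064008] 12.668624105871773 normal 197.1894380830321
[ 519.46736214 -297.0585905 ] [ 515.7817015  -285.14437033] 12.471276462586381 normal 197.18943808303257
[ -6.22332001 -14.64461608   0.        ]
[ 518.70861609 -297.31744684] [ 513.99475537 -286.33565201]
(np.float64(322.4689170921121), np.float64(241.0990839831681)) [[ 3.90808703e-01  9.20471221e-01  1.13517074e-03  6.50824141e+01]
 [ 8.83582329e-01 -3.75491680e-01  2.79800405e-01 -5.94611729e+02]
 [ 2.57974468e-01 -1.08345417e-01 -9.60057522e-01  1.83821372e+02]
 [ 0.00000000e+00  0.00000000e+00  0.00000000e+00  1.00000000e+00]]
```

move_arm(
  series=[0,0,0,0,0,0.164,0.3,0,0,0,0,0,0.164,0.3,0,0,0,0,0,0.164,0.3,0,0,0,0,0,0.164,0.3,0,0,0,0,0,0.164,0.3],
)

```text
time_s: 3.32
tcp_pos: [518.0, -288.6, 200.9]
tool_rot: [-1.807, -2.569, -0.0]
wrist_force: [-0.8, -0.4, 0.3]
grip_width: 55.3
```

```bash
python3 - <<'E'
from h import *
f=grab('wrist')
o=r.get_obs();M=R.from_rotvec(o['tool_rot']).as_matrix();print(o['time_s'],o['joint_positions'].round(2),o['tcp_pos'].round(1),o['grip_width'],np.degrees(np.arctan2(M[1,1],M[0,1])))
print(M.T@(np.array([519.5,-289,60])-o['tcp_pos']))
u,v=map(int,proj(f,[519.5,-289,75]))
c=f['img'][v-50:v+50,u-65:u+65];cv2.imwrite('pics/g.png',cv2.resize(c,None,fx=6,fy=6,interpolation=cv2.INTER_CUBIC)[:,:,::-1]);print(u,v)
E
```

```text
3.375 [ 0.22  0.41  0.31  1.75 -0.14  1.01  0.92] [ 518.1 -288.6  200.9] 55.780825818343146 19.404530708412757
[ -0.94606494   1.26450748 140.93656759]
322 236
```

View pics/g.png

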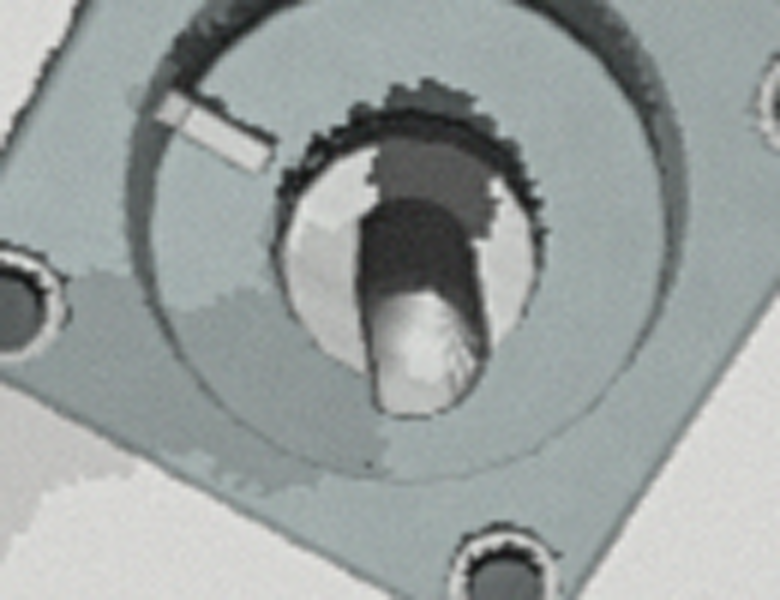

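The flat now lies on the left, its top edge running from (360,300) to (375,410) in the crop and the axis near x=412. That puts the flat normal at about 207° and the stub_shaft angle at about 0.66 rad, with the front at 169°. I'll turn back slightly, descend and grip the flat.

move_arm(
  series=[-1,3,35,0,0,-0.1,0.2,0,0,35,0,0,0,0,0,0,35,0,0,0,0,0,0,35,0,0,0,0,0,0,0,0,0,0,0],
)

```text
time_s: 4.0
tcp_pos: [518.9, -287.4, 58.4]
tool_rot: [-1.663, -2.657, 0.001]
wrist_force: [-0.4, 0.2, 0.7]
grip_width: 42.8
```

move_arm(
  series=[0,0,0,0,0,0,-0.5,0,0,0,0,0,0,-0.7,0,0,0,0,0,0,-0.9,0,0,0,0,0,0,-1,0,0,0,0,0,0,-1],
)

```text
time_s: 4.62
tcp_pos: [523.4, -289.3, 63.2]
tool_rot: [1.667, 2.658, 0.002]
wrist_force: [2.1, 1.5, 7.2]
grip_width: 12.8
```

move_arm(
  series=[0,0,0,0,0,0,-1,0,0,0,0,0,0,-1,0,0,0,0,0,0,-1],
)

```text
time_s: 5.0
tcp_pos: [523.4, -289.3, 63.2]
tool_rot: [1.667, 2.658, 0.002]
wrist_force: [2.3, 2.0, 7.1]
grip_width: 13.1
```

move_arm(
  series=[0,0,0,0,0,0.128,-1,0,0,0,0,0,0.128,-1,0,0,0,0,0,0.128,-1,0,0,0,0,0,0.128,-1,0,0,0,0,0,0.128,-1],
)

```text
time_s: 5.62
tcp_pos: [523.6, -290.2, 63.2]
tool_rot: [2.422, 1.993, 0.003]
wrist_force: [3.3, -0.5, 4.0]
grip_width: 13.0
```

move_arm(
  series=[0,0,0,0,0,0,-1,0,0,0,0,0,0,-1],
)

```text
time_s: 5.88
tcp_pos: [523.7, -290.2, 63.2]
tool_rot: [2.418, 1.998, 0.003]
wrist_force: [2.3, -0.5, 4.8]
grip_width: 13.3
```

```bash
python3 - <<'E'
from h import *
o=r.get_obs();M=R.from_rotvec(o['tool_rot']).as_matrix();print(o['time_s'],o['joint_positions'].round(2),o['tcp_pos'].round(1),o['grip_width'],np.degrees(np.arctan2(M[1,1],M[0,1])),o['wrist_force'],o['ft_torque'])
a=grab('scene');b=grab('side')
ua,va=map(int,proj(a,[520,-289,60]));ub,vb=map(int,proj(b,[520,-289,60]))
c=np.hstack([cv2.resize(f['img'][v-45:v+45,u-40:u+40],None,fx=5,fy=5,interpolation=cv2.INTER_CUBIC) for f,u,v in((a,ua,va),(b,ub,vb))]);cv2.imwrite('pics/i.png',c[:,:,::-1])
E
```

```text
5.875 [ 0.16  0.62  0.4   1.83 -0.33  0.76  0.55] [ 523.7 -290.2   63.2] 13.252756540940029 -10.873637320457922 [ 2.29885595 -0.51802095  4.83635954] [-0.06258656 -0.54936876 -0.08674926]
```

move_arm(
  series=[0,0,0,0,0,0,-0.4,0,0,0,0,0,0,0,0,0,0,0,0,0,0.3,0,0,-20,0,0,0,0.3,0,0,-50,0,0,0,0.3],
)

```text
time_s: 6.6
tcp_pos: [519.6, -288.1, 130.7]
tool_rot: [-2.419, -1.998, 0.004]
wrist_force: [0.6, -0.1, 0.3]
grip_width: 55.5
```

move_arm(
  series=[0,0,-60,0,0,0,0.5,0,0,0,0,0,0,0.5,0,0,0,0,0,0,0.5],
)

```text
time_s: 6.98
tcp_pos: [521.5, -288.8, 192.3]
tool_rot: [2.421, 2.0, 0.001]
wrist_force: [-0.4, 0.8, -0.3]
grip_width: 64.1
```

```bash
python3 - <<'E'
from h import *
f=grab('wrist')
o=r.get_obs();M=R.from_rotvec(o['tool_rot']).as_matrix();print(o['time_s'],o['tcp_pos'].round(1),o['grip_width'],np.degrees(np.arctan2(M[1,1],M[0,1])))
u,v=map(int,proj(f,[521,-289.5,75]))
c=f['img'][v-50:v+50,u-65:u+65];cv2.imwrite('pics/k.png',cv2.resize(c,None,fx=6,fy=6,interpolation=cv2.INTER_CUBIC)[:,:,::-1]);print(u,v,proj(f,[521,-289.5,90]))
E
```

```text
7.025 [ 520.9 -288.5  191.1] 63.748233409505886 -10.877981839546846
320 239 (np.float64(320.19363828761465), np.float64(245.60947506103403))
```

View pics/k.png

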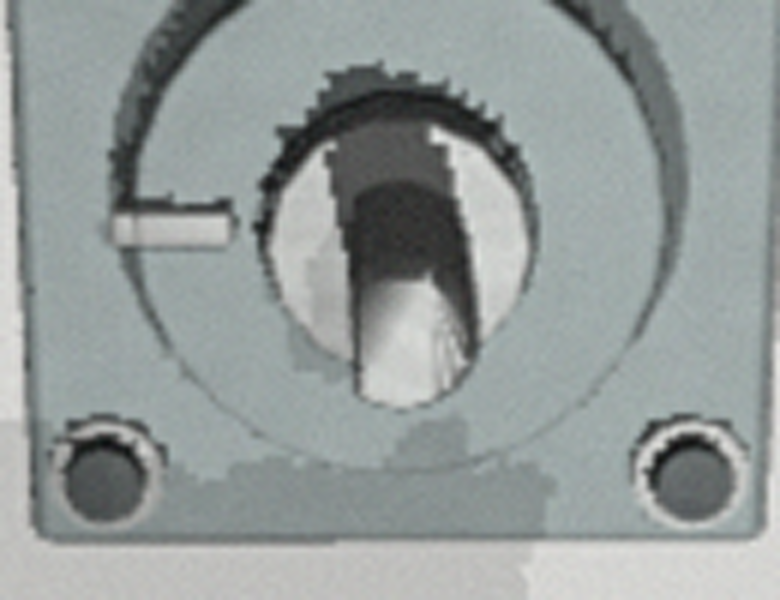

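The flat now faces the ridge squarely: flat edge at x≈355 and ridge at (170,230) in the crop, both along the plate's left side. The image and the grip readout agree on the axis at about (522,-290). Next I go to the collar.

move_arm(
  series=[41,-24,0,0,0,0,1,41,-24,0,0,0,0,1,41,-24,0,0,0,0,1,41,-24,0,0,0,0,1,41,-24,0,0,0,0,1],
)

```text
time_s: 7.65
tcp_pos: [440.4, -63.5, 190.0]
tool_rot: [-2.421, -2.0, 0.004]
wrist_force: [1.3, -0.0, -0.0]
grip_width: 85.4
```

move_arm(
  series=[48,-10,0,0,0,0,1,48,-10,0,0,0,0,1,48,-10,0,0,0,0,1,48,-10,0,0,0,0,1,48,-10,0,0,0,0,1],
)

```text
time_s: 8.28
tcp_pos: [437.2, 181.1, 190.0]
tool_rot: [-2.422, -2.0, 0.005]
wrist_force: [0.4, -0.1, -0.1]
grip_width: 85.4
```

move_arm(
  series=[48,-10,0,0,0,0,1,0,0,0,0,0,0,1,0,0,0,0,0,0,1],
)

```text
time_s: 8.65
tcp_pos: [436.8, 228.0, 190.0]
tool_rot: [2.422, 2.001, -0.005]
wrist_force: [0.3, -0.4, 0.2]
grip_width: 85.8
```

```bash
python3 - <<'E'
from h import *
f=grab('wrist')
o=r.get_obs();M=R.from_rotvec(o['tool_rot']).as_matrix();print(o['time_s'],o['joint_positions'].round(2),o['tcp_pos'].round(1),o['grip_width'],np.degrees(np.arctan2(M[1,1],M[0,1])))
u,v=map(int,proj(f,[436.5,230,12]));print(u,v)
c=f['img'][v-70:v+70,u-90:u+90];cv2.imwrite('pics/m.png',cv2.resize(c,None,fx=4,fy=4,interpolation=cv2.INTER_CUBIC)[:,:,::-1])
E
```

```text
8.7 [-0.71  0.24  0.21  1.99 -0.06  0.91 -0.67] [437.2 227.4 190.3] 85.44020216839792 -10.962448794053785
320 216
```

View pics/m.png

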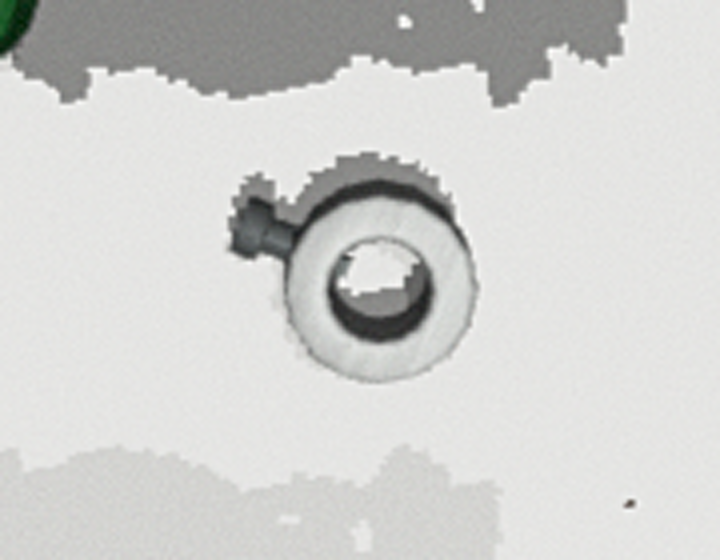

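The crop shows the grey collar, with its top ring centred at (380,288) and the screw pointing left to (240,228).

```bash
python3 - <<'E'
from h import *
f=last('wrist')
C=ray(f,320-90+380/4,216-70+288/4,24)[:2]
S=ray(f,320-90+244/4,216-70+228/4,12)[:2]
print(C,S,np.hypot(*(S-C)),np.degrees(np.arctan2(*(S-C)[::-1])))
o=r.get_obs();M=R.from_rotvec(o['tool_rot']).as_matrix();print(M.T@(np.append(C,0)-o['tcp_pos']))
E
```

```text
[440.67174689 230.97045622] [414.75087573 246.33004492] 30.12986105033775 149.35084945204304
[  4.60926399   3.02914142 190.25382444]
```

move_arm(
  series=[4.5,3,10,0,0,0,1,0,0,10,0,0,-0.175,1,0,0,10,0,0,-0.175,1,0,0,10,0,0,-0.175,1,0,0,10,0,0,-0.175,1],
)

```text
time_s: 9.32
tcp_pos: [441.7, 231.9, 140.3]
tool_rot: [-1.584, -2.713, 0.001]
wrist_force: [-0.0, -0.0, 0.1]
grip_width: 85.1
```

move_arm(
  series=[0,0,10,0,0,-0.175,1,0,0,10,0,0,-0.175,1,0,0,10,0,0,-0.175,1,0,0,0,0,0,0,1,0,0,0,0,0,0,1],
)

```text
time_s: 9.95
tcp_pos: [441.9, 232.4, 111.3]
tool_rot: [-0.838, -3.028, 0.0]
wrist_force: [0.1, 0.4, 1.0]
grip_width: 85.4
```

```bash
python3 - <<'E'
from h import *
f=grab('wrist')
o=r.get_obs();M=R.from_rotvec(o['tool_rot']).as_matrix();print(o['time_s'],o['joint_positions'].round(2),o['tcp_pos'].round(1),o['grip_width'],np.degrees(np.arctan2(M[1,1],M[0,1])))
u,v=map(int,proj(f,[440.5,231,18]));print(u,v)
print(M.T@(np.array([440.7,231,0])-o['tcp_pos']),f['img'].shape)
y0=min(v-60,340);cv2.imwrite('pics/n.png',cv2.resize(f['img'][y0:y0+140,u-90:u+90],None,fx=4,fy=4,interpolation=cv2.INTER_CUBIC)[:,:,::-1]);print(y0)
E
```

```text
10.0 [-0.51  0.37 -0.03  2.03  0.02  0.74  0.48] [441.9 232.7 111.5] 85.77869651908951 59.096650734169394
317 248
[  0.19312625  -2.09377125 111.45452816] (480, 640, 3)
188
```

View pics/n.png

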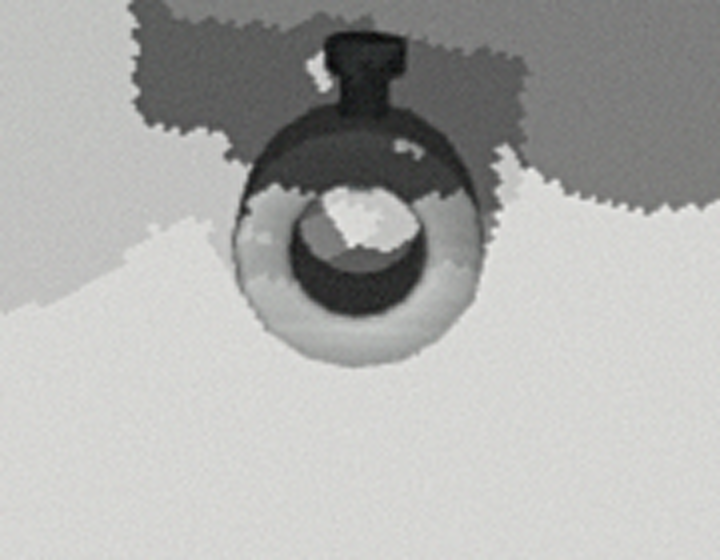

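The collar is centred under the gripper at (357,250), with its screw straight ahead at (366,48), about 0.04 rad off. I'm descending and gripping.

move_arm(
  series=[0,-2,30,0,0,0.04,1,0,0,30,0,0,0,1,0,0,30,0,0,0,1,0,0,15,0,0,0,1,0,0,5,0,0,0,1],
)

```text
time_s: 10.62
tcp_pos: [440.4, 231.2, 0.9]
tool_rot: [-0.893, -3.012, 0.001]
wrist_force: [0.3, 0.5, -0.2]
grip_width: 85.6
```

move_arm(
  series=[0,0,0,0,0,0,0.4,0,0,0,0,0,0,0,0,0,0,0,0,0,-0.5,0,0,0,0,0,0,-1,0,0,0,0,0,0,-1],
)

```text
time_s: 11.25
tcp_pos: [441.1, 231.5, 2.6]
tool_rot: [0.892, 3.011, 0.002]
wrist_force: [-1.2, -0.9, 7.7]
grip_width: 38.3
```

move_arm(
  series=[0,0,0,0,0,0,-1,0,0,0,0,0,0,-1],
)

```text
time_s: 11.5
tcp_pos: [441.2, 231.5, 2.6]
tool_rot: [0.892, 3.011, 0.002]
wrist_force: [-1.3, -0.7, 7.7]
grip_width: 38.3
```

move_arm(
  series=[0,0,-20,0,0,0,-1,0,0,-40,0,0,0,-1,0,0,-40,0,0,-0.129,-1,0,0,-40,0,0,-0.129,-1,0,0,-20,0,0,-0.129,-1],
)

```text
time_s: 12.12
tcp_pos: [441.5, 231.7, 164.1]
tool_rot: [0.289, 3.125, 0.003]
wrist_force: [0.0, -0.5, -1.9]
grip_width: 38.1
```

move_arm(
  series=[-8.5,-48,0,0,0,0,-1,-8.5,-48,0,0,0,0,-1,-8.5,-48,0,0,0,0,-1,-8.5,-48,0,0,0,0,-1,-8.5,-48,0,0,0,0,-1],
)

```text
time_s: 12.75
tcp_pos: [436.9, -14.0, 161.8]
tool_rot: [0.296, 3.127, 0.0]
wrist_force: [0.4, -0.0, -1.8]
grip_width: 38.2
```

move_arm(
  series=[-8.5,-48,0,0,0,0,-1,-25,-41,0,0,0,0,-1,-25,-41,0,0,0,0,-1,-25,-41,0,0,0,0,-1,-25,-41,0,0,0,0,-1],
)

```text
time_s: 13.38
tcp_pos: [504.2, -242.3, 161.6]
tool_rot: [0.296, 3.127, 0.001]
wrist_force: [1.1, 0.8, -1.4]
grip_width: 38.3
```

move_arm(
  series=[-20,-35,0,0,0,0,-1,0,0,0,0,0,0,-1,0,0,0,0,0,0,-1],
)

```text
time_s: 13.75
tcp_pos: [516.5, -278.4, 161.0]
tool_rot: [-0.296, -3.127, -0.002]
wrist_force: [0.2, -0.6, -2.7]
grip_width: 38.6
```

```bash
python3 - <<'E'
from h import *
f=grab('wrist')
o=r.get_obs();M=R.from_rotvec(o['tool_rot']).as_matrix();print(o['time_s'],o['joint_positions'].round(2),o['tcp_pos'].round(1),o['grip_width'],np.degrees(np.arctan2(M[1,1],M[0,1])))
print(M.T@(np.array([522.1,-289.8,96])-o['tcp_pos']))
p=o['tcp_pos'];u,v=map(int,proj(f,p+[0,0,10]));print(u,v)
cv2.imwrite('pics/p.png',cv2.resize(f['img'][max(v-170,0):v+40,u-130:u+130],None,fx=2.8,fy=2.8,interpolation=cv2.INTER_CUBIC)[:,:,::-1]);print(u-130,max(v-170,0))
E
```

```text
13.8 [ 0.32  0.44  0.17  1.79 -0.09  0.92  1.91] [ 516.7 -277.7  161.1] 38.620493954118615 79.24195890067412
[ -7.60652597 -10.92404585  65.03869963]
322 328
192 158
```

View pics/p.png

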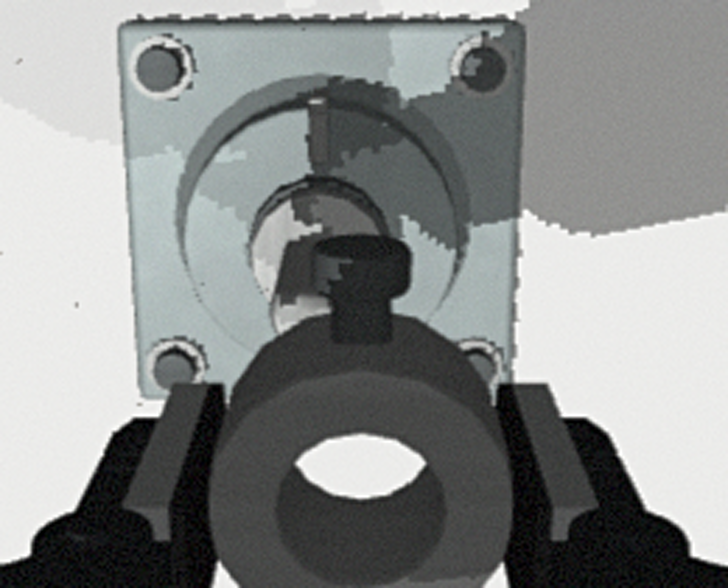

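The wrist view shows the collar held squarely, bore at (360,509) and screw straight ahead at (362,265) towards the ridge at (317,130). I'll check the bore centre against the TCP and the shaft.

```bash
python3 - <<'E'
from h import *
f=last('wrist');o=r.get_obs();M=R.from_rotvec(o['tool_rot']).as_matrix();p=o['tcp_pos']
B=[ray(f,192+x/2.8,158+y/2.8,p[2]+21.4) for x,y in((360,433),(360,585),(276,515),(445,515))]
print([ (M.T@(b-p)).round(1) for b in B])
# shaft left edge of flat/top corner: ridge and axis check
print(ray(f,192+317/2.8,158+130/2.8,34), M.T@(np.array([522.1,-289.8,0])-p))
E
```

```text
[array([ 12.1,  -0.5, -21.4]), array([ -9.3,  -0.6, -21.4]), array([  0.8, -11.1, -21.4]), array([  0.8,  10.1, -21.4])]
[ 492.44281855 -284.27478903   34.        ] [ -7.70008016 -11.03526323 161.03858962]
```

move_arm(
  series=[-7.5,-11,20,0,0,0,-1,0,0,20,0,0,0,-1,0,0,18,0,0,0,-1,0,0,0,0,0,0,-1,0,0,0,0,0,0,-1],
)

```text
time_s: 14.42
tcp_pos: [522.8, -291.1, 103.8]
tool_rot: [0.295, 3.127, -0.0]
wrist_force: [-0.7, 0.4, -1.3]
grip_width: 38.4
```

```bash
python3 - <<'E'
from h import *
o=r.get_obs();M=R.from_rotvec(o['tool_rot']).as_matrix();p=o['tcp_pos'];print(o['time_s'],p.round(1),o['wrist_force'],M.T@(np.array([522.1,-289.8,96])-p))
a=grab('scene');b=grab('side')
I=[]
for f in(a,b):
    u,v=map(int,proj(f,p));print(u,v);I.append(cv2.resize(f['img'][v-40:v+40,u-40:u+40],None,fx=5,fy=5,interpolation=cv2.INTER_CUBIC))
cv2.imwrite('pics/q.png',np.hstack(I)[:,:,::-1])
E
```

```text
14.425 [ 522.8 -291.1  103.8] [-0.74848263  0.3553769  -1.32834992] [0.96748955 1.12764594 7.81360104]
486 259
431 339
```

View pics/q.png

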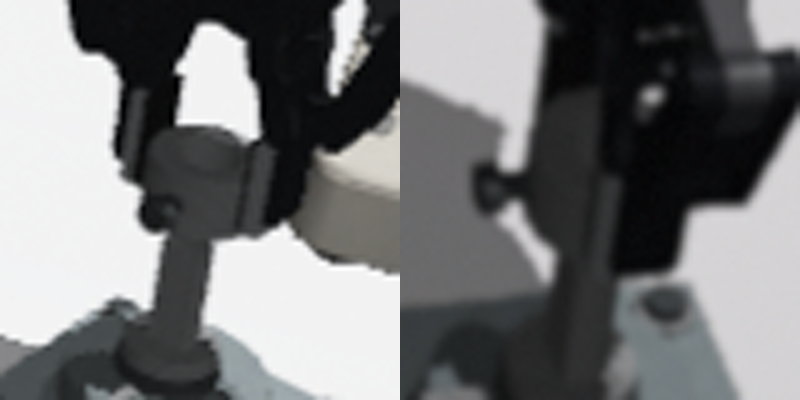

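The collar sits just above the shaft in both views, with the screw towards the front. I'll correct by about 1 mm and lower it gently.

move_arm(
  series=[0.3,1.2,0,0,0,0,-1,0,0,4,0,0,0,-1,0,0,4,0,0,0,-1,0,0,3,0,0,0,-1,0,0,3,0,0,0,-1],
)

```text
time_s: 15.15
tcp_pos: [522.2, -290.2, 88.9]
tool_rot: [-0.296, -3.127, -0.0]
wrist_force: [0.1, 0.5, -1.1]
grip_width: 38.4
```

move_arm(
  series=[0,0,2,0,0,0,-1,0,0,2,0,0,0,-1,0,0,2,0,0,0,-1,0,0,0,0,0,0,-1],
)

```text
time_s: 15.65
tcp_pos: [522.2, -290.1, 83.1]
tool_rot: [-0.296, -3.127, -0.0]
wrist_force: [-0.3, -0.6, -2.3]
grip_width: 38.1
```

move_arm(
  series=[0,0,3,0,0,0,-1,0,0,3,0,0,0,-1,0,0,3,0,0,0,-1,0,0,3,0,0,0,-1,0,0,0,0,0,0,-1],
)

```text
time_s: 16.27
tcp_pos: [522.1, -290.0, 70.9]
tool_rot: [-0.296, -3.127, -0.0]
wrist_force: [0.3, -1.3, -1.9]
grip_width: 38.4
```

move_arm(
  series=[0,0,4,0,0,0,-1,0,0,4,0,0,0,-1,0,0,4,0,0,0,-1,0,0,4,0,0,0,-1,0,0,0,0,0,0,-1],
)

```text
time_s: 16.9
tcp_pos: [522.0, -290.0, 54.8]
tool_rot: [-0.296, -3.127, -0.001]
wrist_force: [-0.3, 0.7, -2.2]
grip_width: 38.5
```

move_arm(
  series=[0,0,3,0,0,0,-1,0,0,3,0,0,0,-1,0,0,2,0,0,0,-1,0,0,0,0,0,0,-1,0,0,0,0,0,0,-1],
)

```text
time_s: 17.52
tcp_pos: [522.6, -290.3, 47.7]
tool_rot: [0.296, 3.127, -0.0]
wrist_force: [-1.3, -0.0, 3.5]
grip_width: 38.0
```

move_arm(
  series=[0,0,2,0,0,0,-1,0,0,1.2,0,0,0,-1,0,0,0,0,0,0,-1,0,0,0,0,0,0,-1],
)

```text
time_s: 18.02
tcp_pos: [522.6, -290.3, 44.7]
tool_rot: [0.296, 3.127, -0.0]
wrist_force: [-2.3, 1.0, 7.2]
grip_width: 38.5
```

move_arm(
  series=[0,0,-0.4,0,0,0,-1,0,0,0,0,0,0,-1,0,0,0,0,0,0,-1,0,0,0,0,0,0,-1],
)

```text
time_s: 18.52
tcp_pos: [522.6, -290.3, 44.9]
tool_rot: [0.296, 3.127, -0.0]
wrist_force: [-2.2, 1.1, 6.7]
grip_width: 38.0
```

```bash
python3 - <<'E'
from h import *
o=r.get_obs();p=o['tcp_pos'];print(o['time_s'],p.round(1),o['wrist_force'].round(1),o['ft_torque'].round(2),o['grip_width'],abs(o['dq']).max())
I=[]
for n in('scene','side'):
    f=grab(n);u,v=map(int,proj(f,p));I.append(cv2.resize(f['img'][v-40:v+40,u-40:u+40],None,fx=5,fy=5,interpolation=cv2.INTER_CUBIC))
f=grab('wrist');u,v=map(int,proj(f,p));print(u,v);I.append(cv2.resize(f['img'][max(0,v-140):v+60,u-100:u+100],(400,400)))
cv2.imwrite('pics/s.png',cv2.resize(np.hstack(I),(798,266))[:,:,::-1])
E
```

```text
18.525 [ 522.6 -290.3   44.9] [-2.2  1.1  6.7] [0.22 0.38 0.04] 38.04351226400997 0.002232872750598554
320 315
```

View pics/s.png

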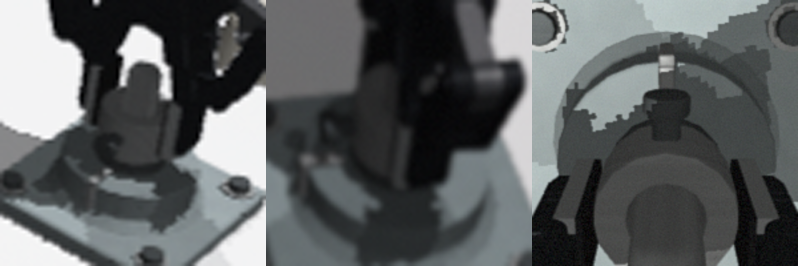

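The last picture shows the collar seated round the shaft. In the wrist view the screw at (667,105) lines up with the ridge at (667,65), and the arm is still. I'm handing in.

```bash
python3 -c "
from plant import r
print(r.sign_off())"
```

```text
the job is handed in; nothing more can be done
None
```

I turned the bare shaft's flat to the pedestal's front, fitted the steel collar over it with the screw on the flat, and pressed it down. I then handed the job in at about 18.7 s of the 64 s, with the gripper still holding the collar down. The sign-off gave no verdict.

Last checks before handing in:
- **Shaft turn:** jaw direction was -10.9° after the turn, against a pedestal yaw of about -10.8° from its plate edges. The picture after release showed the flat square to the ridge side.
- **Collar:** the last picture shows it round the shaft with the screw in line with the ridge. The TCP was within about 1 mm of the estimated shaft axis, and the arm was still.
- **Spring seat:** the tool height puts it about 5.7 mm down. The force reads 6.7 N, about 8.7 N with the collar's weight added, which also means 5.5 to 6 mm. The seat travel was inferred this way, not measured directly.
- **Grip:** the finger opening read 38 mm on the 40 mm collar. It also read about 1.5 mm low on the shaft, so I took this as a reading offset. The grip force has no readout, so I could not check it directly.
- **Bystanders:** I kept clear of the cutting rings and the cone and never felt unexpected contact, but I took no final picture of them.

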